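# Clear the assembly board and load the beam that fits

### The arm

A 6-joint arm with a two-finger parallel gripper is mounted at the origin on the work surface. World frame = base frame: x ahead of the robot, y to its left, z up, the work surface at z = 0. Lengths are in mm, angles in rad, forces in N, time in s.
With the tool pointing down it reaches from about 250 to 800 mm from the base axis. Payload 8.5 kg.
Tool frame: the origin (TCP) lies at the very end of the fingers, on their centre line; the grasp point (between the pads) lies 19 mm behind it; z points along the fingers, y is the line along which they close (so a half turn about z gives the same grasp; the last joint's range is limited). The gripper opens to 85 mm and grips with 20 to 120 N. Pads are 22 mm wide; open, the fingers measure 114 mm over their backs; the gripper's body (76 mm by 85 mm) begins 54 mm behind the grasp point. The pads swing forward as they close: fully open they stand 13 mm farther back than shut.
Start: joints at [-1.322, 0.238, -0.013, 1.319, 0, 1.571], TCP at [129.264, -508.792, 231.276] pointing down, gripper open.
Joint ranges: [-2.66, 2.66], [-1.03, 1.9], [-1.14, 1.46], [-1.82, 2.27], [-1.45, 1.34], [-3.14, 3.14]. Speed limits (rad/s): [2.22, 2.22, 2.79, 3.14, 3.14, 3.14].

### API

Orientations are given as a unit quaternion [x, y, z, w].
In Python, from bench import arm gives the robot as it stands.
- The arm moves only by the shell command python3 -m crank 'ROWS' [FORCE]. ROWS is a JSON object of lists of equal length, an entry for each row: "slide": the shift along the tool's x, y, z in mm, a list of three; "spin": the turn about the tool's z in rad; "jaw": the finger opening in mm, from 0 to 85.4. A call has exactly 8 rows; each row is the pose to reach, as a shift and turn from the pose commanded when the call began, along the tool's axes at that moment; what a row does not reach only later rows make up. A row lasts 1/10 s, in which the tool goes at most 50 mm and 8.59 degrees, less where a joint would pass 70% of its speed; a pose out of reach is approached as far as the arm can. A call with a gripper value outside its range is refused whole. The fingers move at their own pace and stop on an object; FORCE is the grip in N (left out, the last holds). Time passes only in rows, so rows that repeat a pose let the fingers close, or fill a call up. It gives the time, the measured TCP pose, the force, the opening and the grip force at its end, in the units of the state.
- arm.observe(): the state, without advancing time (a new reading comes with each control period).
- arm.snapshot(name): name is "scene" or "side" or "wrist"; returns a dict with "color" (400x640x3 uint8, red, green, blue), "fx", "fy", "cx", "cy" (pixels), "pose" (4x4, takes a point from camera to world coordinates). Camera axes: x right, y down, z forward; pixel columns grow to the right and rows downward; lengths in mm; the calibration is good to about 2 mm. The wrist camera is an equidistant fisheye: a pixel r from the principal point sees the ray r / f radians off the axis. A picture is of the moment at which its call begins. There is no depth.
- arm.sign_off(): hands the job in; it is judged then, once.
The state is a dict: "time": time; "qpos": joint angles; "joint_velocities": joint speeds; "joint_torque": joint torques, N m; "tcp_pos": TCP position; "eef_rot": TCP orientation; "ft_force": force on the tool from outside, world axes, zero at the start; "ft_torque": the same for the moment, N m; "grip_width": finger opening in mm; "gripper_force": force on a finger pad.
Only numpy, scipy, OpenCV 4.12 (cv2) and the standard library are available. Lean on these libraries where they do the work, as an engineer would, in place of code of your own. Each camera call takes 0.05 s, during which the arm holds its last target. There are 200 camera calls.

### The job

Pick up the scraper block and first use it to sweep all the metal off-cuts off the assembly board, then use it to push the one aluminium beam whose length fits the bay out of its row and into the bay, fully home against the far stop. Finally stand the scraper block back upright on its black mat, lying along the mat. Touch the off-cuts and beams only with the block, never with the fingers, and leave the other two beams and everything else where they are.

Things in the scene. Friction and masses are not known exactly. Their poses are not given: they have to be found in the camera images.
- board: Fixed plywood board, 250 mm (its x) by 450 mm (its y), 12 mm thick, on the white table; origin on its underside, midway in y, 120 mm from its near edge. x points away from the robot, y to its left, turned a few degrees. Beams and off-cuts lie on its top. On its left half a bay of dark steel bars opens towards the robot. Before the near edge is bare table.
- bay (a point): Where the centre of the fitting beam is when fully home: 99, 135 mm in the board's x, y, 24 mm above the table; axes as the board's. The stop bar's face is 13 mm beyond it (+x). Side cheeks stand 68 mm either side of it (136 mm apart; the fitting beam has 3 mm to spare at each end). All bars are 22 mm high above the board.
- bay_mouth (a point): Middle of the bay's mouth, on the board's top, 78 mm nearer the robot than the stop's face; axes as the board's. From here the cheeks converge from about 156 mm apart to 136 mm over 23 mm, then run straight to the stop.
- mat: Thin black rubber mat, fixed on the table to the left of the board, 170 mm (its x) by 80 mm (its y) by 2 mm; origin at the centre of its underside, x roughly away from the robot.
- scraper: The scraper block as a body (origin at the centre of its underside): see scraper_grip.
- scraper_grip (a point): Loose scraper block, about 0.22 kg, upright along its mat: grey plastic foot 120 mm long (its x), 32 mm thick (its y), 30 mm high with flat upright sides and ends; on it a wooden grip 90 mm long, 26 mm thick, up to 74 mm above the underside. This point is the grip's centre, 52 mm above the underside; grasp it from above across the 26 mm.
- beam_a: Loose aluminium beam (origin at its centre) 105 mm long (its y), 26 mm wide (its x), 24 mm high, with 4 dark holes in a row on top at 25 mm pitch, about 0.1 kg. The three beams lie on the board's right half, roughly along its y, one behind the other 53 mm apart in any order, all nearer the robot than the cheeks.
- beam_b: Loose aluminium beam (origin at its centre) 130 mm long (its y), 26 mm wide (its x), 24 mm high, with 5 dark holes in a row on top at 25 mm pitch, about 0.1 kg. The three beams lie on the board's right half, roughly along its y, one behind the other 53 mm apart in any order, all nearer the robot than the cheeks.
- beam_c: Loose aluminium beam (origin at its centre) 155 mm long (its y), 26 mm wide (its x), 24 mm high, with 6 dark holes in a row on top at 25 mm pitch, about 0.1 kg. The three beams lie on the board's right half, roughly along its y, one behind the other 53 mm apart in any order, all nearer the robot than the cheeks.
- chip1: Loose aluminium angle off-cut, 18 by 16 mm, 16 mm high, 12 g, origin at its centre. It starts on the board in the bay's mouth or between there and the near edge, within 50 mm of the bay's centre line, its centre at least 55 mm short of the stop's face.
- chip2: Loose aluminium angle off-cut, 18 by 16 mm, 16 mm high, 12 g, origin at its centre. It starts on the board in the bay's mouth or between there and the near edge, within 50 mm of the bay's centre line, its centre at least 55 mm short of the stop's face.
- chip3: Loose aluminium angle off-cut, 18 by 16 mm, 16 mm high, 12 g, origin at its centre. It starts on the board in the bay's mouth or between there and the near edge, within 50 mm of the bay's centre line, its centre at least 55 mm short of the stop's face.
- chip4: Loose aluminium angle off-cut, 18 by 16 mm, 16 mm high, 12 g, origin at its centre. It starts on the board in the bay's mouth or between there and the near edge, within 50 mm of the bay's centre line, its centre at least 55 mm short of the stop's face.
- chip5: Loose aluminium angle off-cut, 18 by 16 mm, 16 mm high, 12 g, origin at its centre. It starts on the board in the bay's mouth or between there and the near edge, within 50 mm of the bay's centre line, its centre at least 55 mm short of the stop's face.
- screwdriver: Bystander: screwdriver lying on the table beyond the board.
- wheel: Bystander: black wheel, 84 mm across, 26 mm high, lying beyond the board.
- parts_bin: Bystander: yellow open parts bin, 90 by 120 by 55 mm, beyond the mat.
Mind the look-alikes: they are no part of the job. What is shaped like the scraper but purple is not meant.

How it is judged (in metres and radians):
On the way, in this order (a step that is already met when the one before it is completed fails the run):
1. all five off-cuts are off the board ((height (world z) of chip1 below 0.014 m or x of chip1 in the frame of board below -0.124 m or x of chip1 in the frame of board above 0.134 m or y of chip1 in the frame of board below -0.229 m or y of chip1 in the frame of board above 0.229 m) and (height (world z) of chip2 below 0.014 m or x of chip2 in the frame of board below -0.124 m or x of chip2 in the frame of board above 0.134 m or y of chip2 in the frame of board below -0.229 m or y of chip2 in the frame of board above 0.229 m) and (height (world z) of chip3 below 0.014 m or x of chip3 in the frame of board below -0.124 m or x of chip3 in the frame of board above 0.134 m or y of chip3 in the frame of board below -0.229 m or y of chip3 in the frame of board above 0.229 m) and (height (world z) of chip4 below 0.014 m or x of chip4 in the frame of board below -0.124 m or x of chip4 in the frame of board above 0.134 m or y of chip4 in the frame of board below -0.229 m or y of chip4 in the frame of board above 0.229 m) and (height (world z) of chip5 below 0.014 m or x of chip5 in the frame of board below -0.124 m or x of chip5 in the frame of board above 0.134 m or y of chip5 in the frame of board below -0.229 m or y of chip5 in the frame of board above 0.229 m)), for 0.2 s.
2. the 130 mm beam is home in the bay (x of beam_b in the frame of bay between -0.004 and 0.004 m and y of beam_b in the frame of bay between -0.008 and 0.008 m and z of beam_b in the frame of bay below 0.004 m and angle between the y axis of beam_b and the y axis of bay, either way round below 0.06 rad), for 0.2 s.
3. the scraper block stands on its mat (x of scraper_grip in the frame of mat between -0.028 and 0.028 m and y of scraper_grip in the frame of mat between -0.026 and 0.026 m and z of scraper_grip in the frame of mat below 0.058 m and angle between scraper_grip's own z axis and vertical below 0.08 rad and angle between the x axis of scraper_grip and the x axis of mat, either way round below 0.25 rad), for 0.2 s.
At the end, for the whole second after the job is handed in: Off-cuts off the board (centre 4 mm past its edge, or below 14 mm); 130 mm beam flat in the bay, within 4 mm of home, 8 mm sideways, 0.06 rad of parallel; scraper upright on the mat, centre within 28 mm along and 26 mm across of the mat's, length within 0.25 rad of the mat's; beam and block at rest (all of step 1 and all of step 2 and all of step 3 and linear speed of each of scraper, beam_b below 0.02 m/s); the robot touches nothing.
It fails at once if one of the other two beams is moved more than 15 mm (distance of any of beam_a, beam_c from where it was at the start of the episode above 0.015 m).
It fails at once if a bystander is moved more than 20 mm (distance of any of screwdriver, wheel, parts_bin from where it was at the start of the episode above 0.02 m).
It fails at once if the fingers touch a beam or an off-cut (over 1 N) (contact force between the fingers and beam_a above 1 N or contact force between the fingers and beam_b above 1 N or contact force between the fingers and beam_c above 1 N or contact force between the fingers and chip1 above 1 N or contact force between the fingers and chip2 above 1 N or contact force between the fingers and chip3 above 1 N or contact force between the fingers and chip4 above 1 N or contact force between the fingers and chip5 above 1 N).
It also fails if it takes over 56 s, if anything falls off the work surface, if the arm or the gripper's body presses on something with over 40 N, if the wrist force passes 120 N, or if a joint passes its speed limit or range.

## Working session

There is one attempt and no reset: what is moved stays moved. The work goes in short steps, Python scripts to look and compute and a shell command to move; the robot and the scene stay as the last step left them, time stands still between calls to the robot, and variables do not carry over. Pictures are saved under pics/ and viewed, at most 12 in all, crops included, and the job is handed in when it is done.

```bash
ls; mkdir -p pics
python3 - <<'E'
from bench import arm
import cv2,numpy as np,pickle
for n in ["scene","side"]:
    s=arm.snapshot(n); pickle.dump(s,open(f'{n}.pkl','wb'))
    cv2.imwrite(f'pics/{n}.png',s["color"][:,:,::-1])
    print(n,s["fx"],s["fy"],s["cx"],s["cy"],np.round(s["pose"],3).tolist())
o=arm.observe();print({k:np.round(v,3).tolist() for k,v in o.items()})
E
```

```text
pics
scene 362.4766266555319 362.4766266555319 318.4640853799436 203.74152734694354 [[0.847, 0.367, -0.385, 992.812], [0.532, -0.568, 0.629, -414.703], [0.012, -0.737, -0.676, 723.225], [0.0, 0.0, 0.0, 1.0]]
side 411.60335108402836 411.60335108402836 318.4618723402508 205.38256190873417 [[-0.999, -0.016, 0.047, 592.422], [-0.047, 0.605, -0.795, 879.892], [-0.016, -0.796, -0.605, 618.22], [0.0, 0.0, 0.0, 1.0]]
{'time': 0.1, 'qpos': [-1.322, 0.239, -0.014, 1.319, 0.0, 1.571], 'joint_velocities': [-0.0, -0.003, 0.003, -0.001, 0.001, -0.001], 'joint_torque': [-0.001, -53.972, 34.7, 0.013, -0.0, -0.0], 'tcp_pos': [129.168, -508.489, 230.731], 'eef_rot': [0.992, 0.124, -0.0, -0.001], 'ft_force': [-0.184, -0.43, -0.505], 'ft_torque': [0.033, 0.026, 0.002], 'gripper_force': 0.0, 'grip_width': 85.443}
```

View pics/scene.png

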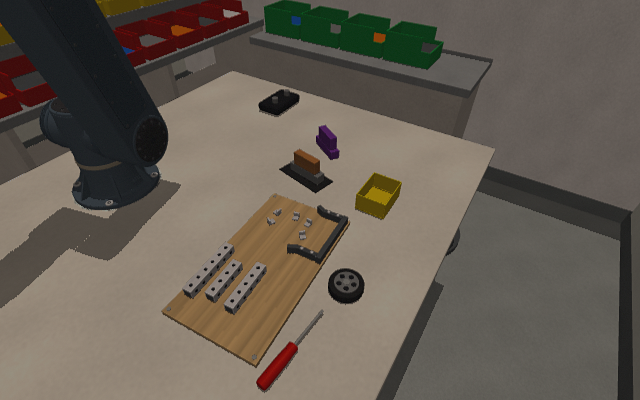

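View pics/side.png

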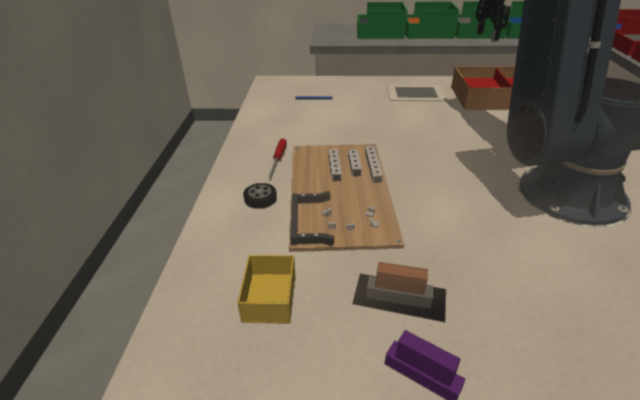

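The scene view shows the board at about (163–350, 193–365), three beams at (208,270), (225,280) and (245,287), chips near (270–310, 210–235), and the scraper at (305,165). The side view shows the same layout. I'll enlarge both.

Run:
```python
import cv2
a=cv2.imread('pics/scene.png');b=cv2.imread('pics/side.png')
cv2.imwrite('pics/sc1.png',cv2.resize(a[180:330,155:355],None,fx=4,fy=4,interpolation=cv2.INTER_CUBIC))
cv2.imwrite('pics/sd1.png',cv2.resize(b[140:325,265:465],None,fx=3.2,fy=3.2,interpolation=cv2.INTER_CUBIC))
```

```text
(no output)
```

View pics/sc1.png

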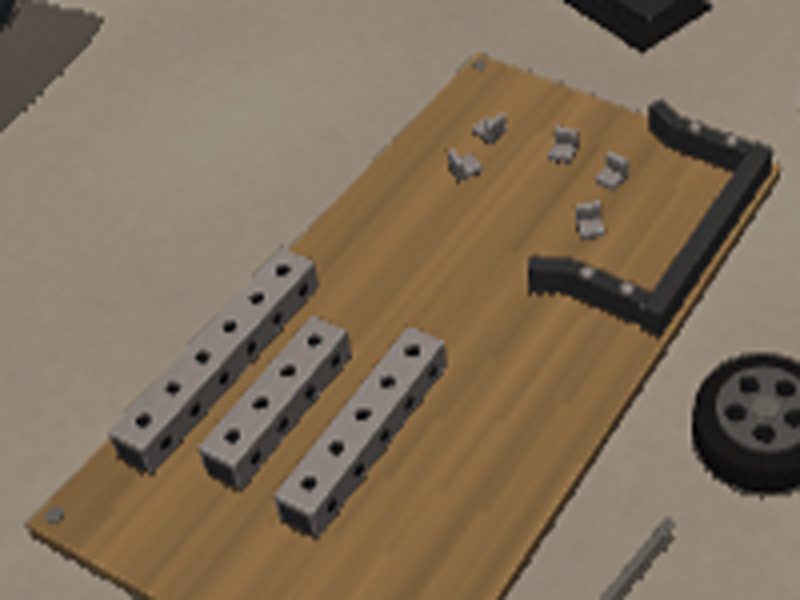

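View pics/sd1.png

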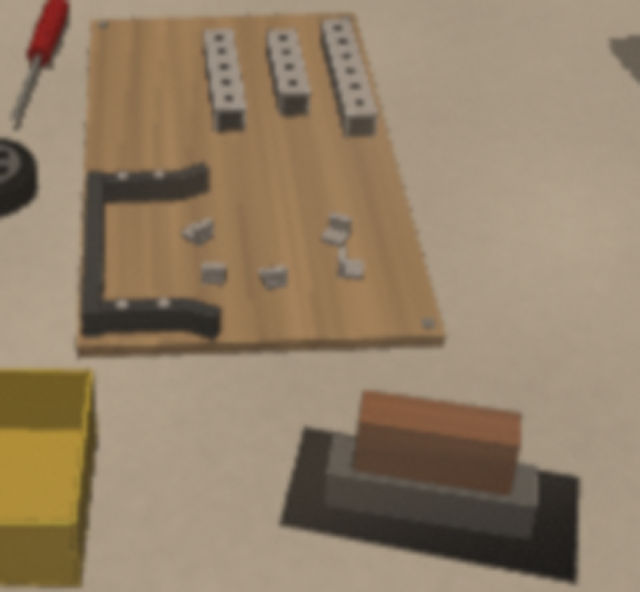

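Beam_b (5 holes) is the farthest row. The chips lie at crop positions (490,130), (463,165), (564,145), (612,170) and (590,220).

```bash
cat > h.py <<'E'
import pickle,numpy as np
from scipy.optimize import least_squares
C={n:pickle.load(open(f'{n}.pkl','rb')) for n in('scene','side')}
def proj(n,P):
    c=C[n];T=np.linalg.inv(c['pose']);q=T[:3,:3]@np.asarray(P,float)+T[:3,3]
    return np.array([c['fx']*q[0]/q[2]+c['cx'],c['fy']*q[1]/q[2]+c['cy']])
def pix(n,u,v): return np.array([155+u/4-.375,180+v/4-.375]) if n=='scene' else np.array([265+u/3.2-.34,140+v/3.2-.34])
def ray(n,p,z):
    c=C[n];d=c['pose'][:3,:3]@np.array([(p[0]-c['cx'])/c['fx'],(p[1]-c['cy'])/c['fy'],1]);o=c['pose'][:3,3]
    return o+d*(z-o[2])/d[2]
def pose(f,p):
    c,s=np.cos(f[2]),np.sin(f[2]);return [f[0]+c*p[0]-s*p[1],f[1]+s*p[0]+c*p[1],p[2]]
def fit(obs,x0):
    r=lambda f:np.concatenate([proj(n,pose(f,P))-pix(n,*uv) for n,P,uv in obs])
    s=least_squares(r,x0,x_scale=[100,100,1],loss='soft_l1');return s.x,np.round(r(s.x).reshape(-1,2),1).tolist()
E
cat > fit.py <<'E'
from h import *
S,D='scene','side'
b,r=fit([(S,(-120,225,12),(480,53)),(S,(-120,-225,12),(28,525)),(S,(130,225,12),(779,163)),
 (D,(130,225,12),(78,344)),(D,(-120,225,12),(443,337)),(D,(-120,-225,12),(353,14)),(D,(130,-225,12),(93,19))],[550,0,0])
print('board',b,r)
for nm,L,sc,sd in [('b',50,((411,351),(308,484)),((221,38),(229,98))),('a',37.5,((315,341),(232,437)),((283,38),(292,86.5))),('c',62.5,((283,270),(143,420)),((338,28),(359,116)))]:
    f,r=fit([(S,(0,L,36),sc[0]),(S,(0,-L,36),sc[1]),(D,(0,L,36),sd[1]),(D,(0,-L,36),sd[0])],[550,-100,0])
    d=f[:2]-b[:2];c,s=np.cos(b[2]),np.sin(b[2]);print(nm,f,'in board',c*d[0]+s*d[1],-s*d[0]+c*d[1],f[2]-b[2],r)
ch=[((490,132),(350,268)),((463,167),(336,231)),((564,147),(272,276)),((612,172),(212,272)),((590,222),(199,231))]
for k,(u,v) in enumerate(ch):
  for n,p in((S,u),(D,v)):
    w=ray(n,pix(n,*p),18);d=w[:2]-b[:2];print('chip',k,n,np.round([c*d[0]+s*d[1],-s*d[0]+c*d[1]],1))
m,r=fit([(D,(85,40,2),(281,523)),(D,(85,-40,2),(305,428)),(D,(-85,-40,2),(578,477)),(D,(-85,40,2),(575,580)),],[500,300,0]);print('mat',m,r)
g,r=fit([(D,(45,-13,76),(362,392)),(D,(-45,-13,76),(521,411)),(D,(45,13,76),(355,427)),(D,(-45,13,76),(519,448))],[500,300,0]);print('grip',g,r)
E
python3 fit.py
```

```text
board [5.85313644e+02 1.39779549e+00 7.38707370e-02] [[-0.6, -0.4], [-0.5, -0.4], [0.8, 0.4], [-1.2, 0.8], [0.8, -0.6], [0.4, -0.7], [-1.0, -0.0]]
b [ 6.02967111e+02 -9.01168281e+01  9.30320461e-02] in board 10.851215797695739 -92.56793351377416 0.019161309089639103 [[0.1, -0.1], [-0.1, -0.3], [0.0, -0.2], [-0.3, -0.4]]
a [ 5.49100878e+02 -1.02379562e+02  8.18938135e-02] in board -43.77314635282881 -100.82170458453848 0.008023076410669114 [[0.1, -0.1], [0.1, -0.3], [0.0, -1.3], [-0.0, -0.2]]
c [ 4.97426711e+02 -9.61767239e+01  8.25607520e-02] in board -94.84859621061712 -90.8220443279765 0.00869001495458821 [[0.2, -0.2], [0.2, -0.2], [0.0, -4.0], [0.1, -0.2]]
chip 0 scene [-60.9 151. ]
chip 0 side [-63.9 158.8]
chip 1 scene [-58.4 113.1]
chip 1 side [-59.4 116. ]
chip 2 scene [ -7.9 162.8]
chip 2 side [ -7.9 165.1]
chip 3 scene [ 33.1 157.5]
chip 3 side [ 34.1 158.7]
chip 4 scene [ 42.8 110.4]
chip 4 side [ 41.3 111.2]
mat [ 4.71960523e+02  3.50817772e+02 -2.10919428e-01] [[-0.7, 0.1], [-0.6, -0.6], [0.5, -0.4], [0.7, 0.5]]
grip [ 4.76394253e+02  3.56520309e+02 -1.49724107e-01] [[-0.7, 0.2], [-0.2, 0.7], [0.3, -0.5], [0.6, -0.3]]
```

```bash
cat > go.py <<'E'
import sys,numpy as np
from bench import arm
from scipy.spatial.transform import Rotation as R
def rep():
    o=arm.observe();M=R.from_quat(o['eef_rot']).as_matrix();h=np.arctan2(M[1,0],M[0,0])
    print('t',round(o['time'],2),'tcp',np.round(o['tcp_pos'],1),'h',round(h,4),'tilt',np.round(M[:2,2],4),'q',np.round(o['qpos'],2),'w',round(o['grip_width'],1),'F',np.round(o['ft_force'],1))
    return np.array(o['tcp_pos']),h
p,h=rep()
a=list(map(float,sys.argv[1:]))
for i in range(0,len(a),4):
    d=np.array(a[i:i+3])-p;c,s=np.cos(h),np.sin(h)
    print('slide',np.round([c*d[0]+s*d[1],s*d[0]-c*d[1],-d[2]],1),'spin',round((h-a[i+3]+np.pi)%(2*np.pi)-np.pi,4))
E
python3 go.py 330 -100 230 -.17 476 356 200 -.17
python3 -c "
from h import *
b=[585.3,1.4,.0739]
for p in [(86,135,0),(-140,135,0),(10.85,-232,0),(10.85,10,0),(-40,135,0),(70,135,0)]: print(p,np.round(pose(b,p),1))"
```

```text
t 0.1 tcp [ 129.2 -508.5  230.7] h 0.2488 tilt [-0.0003  0.0013] q [-1.32  0.24 -0.01  1.32  0.    1.57] w 85.4 F [-0.2 -0.4 -0.5]
slide [ 295.2 -346.5    0.7] spin 0.4188
slide [ 549.  -752.5   30.7] spin 0.4188
(86, 135, 0) [661.1 142.4   0. ]
(-140, 135, 0) [435.7 125.7   0. ]
(10.85, -232, 0) [ 613.2 -229.2    0. ]
(10.85, 10, 0) [595.4  12.2   0. ]
(-40, 135, 0) [535.4 133.1   0. ]
(70, 135, 0) [645.1 141.2   0. ]
```

```bash
python3 -m crank '{"slide":[[15,-15,0],[45,-50,0],[80,-87,0],[115,-125,0],[150,-165,0],[185,-205,0],[220,-245,0],[255,-285,0]],"spin":[0.02,0.05,0.1,0.15,0.2,0.25,0.3,0.35],"jaw":[85,85,85,85,85,85,85,85]}' 30; python3 go.py 330 -100 230 -.17 476 356 190 -.17
```

```text
time: 0.9
tcp_pos: [299.5, -181.5, 231.3]
eef_rot: [0.999, -0.052, 0.0, 0.0]
ft_force: [0.3, -1.1, -0.2]
grip_width: 85.1
gripper_force: 0.0
t 0.9 tcp [ 299.5 -181.5  231.3] h -0.1039 tilt [ 0.0003 -0.0001] q [-0.54 -0.06 -0.35  1.28  0.    2.7 ] w 85.1 F [ 0.3 -1.1 -0.2]
slide [ 21.8 -84.2   1.3] spin 0.0661
slide [ 119.8 -552.9   41.3] spin 0.0661
```

```bash
python3 -m crank '{"slide":[[5,-20,0],[10,-45,0],[15,-70,0],[20,-95,0],[28,-120,0],[35,-145,0],[42,-172,0],[50,-200,0]],"spin":[-0.1,-0.24,-0.38,-0.52,-0.66,-0.8,-0.94,-1.08],"jaw":[85,85,85,85,85,85,85,85]}'; python3 go.py 476 356 190 2.97
```

```text
time: 1.7
tcp_pos: [369.3, 11.7, 231.2]
eef_rot: [0.881, 0.473, -0.0, -0.0]
ft_force: [0.6, -0.1, -0.0]
grip_width: 84.7
gripper_force: 0.0
t 1.7 tcp [369.3  11.7 231.2] h 0.9845 tilt [-0.0003  0.    ] q [ 0.03 -0.03 -0.32  1.28  0.    2.19] w 84.7 F [ 0.6 -0.1 -0. ]
slide [ 345.9 -101.6   41.2] spin -1.9855
```

```bash
python3 -m crank '{"slide":[[25,-8,0],[50,-15,0],[75,-22,0],[100,-30,0],[125,-37,0],[150,-45,0],[175,-52,0],[200,-59,0]],"spin":[-0.14,-0.28,-0.42,-0.56,-0.7,-0.84,-0.98,-1.12],"jaw":[85,85,85,85,85,85,85,85]}'; python3 go.py 476 356 190 2.97
```

```text
time: 2.5
tcp_pos: [431.9, 210.5, 231.0]
eef_rot: [0.496, 0.869, -0.0, -0.0]
ft_force: [0.3, 0.1, 0.2]
grip_width: 85.0
gripper_force: 0.0
t 2.5 tcp [431.9 210.5 231. ] h 2.1048 tilt [-0.0005 -0.0002] q [ 0.45  0.16 -0.11  1.3   0.    1.49] w 85.0 F [0.3 0.1 0.2]
slide [102.8 112.   41. ] spin -0.8652
```

```bash
python3 -m crank '{"slide":[[17,18,5],[34,37,12],[51,56,20],[68,74,28],[85,93,35],[98,107,41],[103,112,41],[103,112,41]],"spin":[-0.14,-0.28,-0.42,-0.56,-0.7,-0.82,-0.865,-0.865],"jaw":[85,85,85,85,85,85,85,85]}'; python3 go.py 476 356 38 2.97
python3 - <<'E'
from bench import arm
import cv2,numpy as np,pickle
s=arm.snapshot('wrist');pickle.dump(s,open('wrist.pkl','wb'));im=s['color'][:,:,::-1].copy()
print(s['fx'],s['cx'],s['cy'],np.round(s['pose'],3).tolist())
T=np.linalg.inv(s['pose'])
def pr(P):
    q=T[:3,:3]@P+T[:3,3];r=np.hypot(q[0],q[1]);t=np.arctan2(r,q[2]);return s['cx']+s['fx']*t*q[0]/r,s['cy']+s['fx']*t*q[1]/r
def draw(f,L,W,z,col):
    c,n=np.cos(f[2]),np.sin(f[2])
    for a,b in((L,W),(L,-W),(-L,W),(-L,-W)):
        u=pr(np.array([f[0]+c*a-n*b,f[1]+n*a+c*b,z]));cv2.circle(im,(int(u[0]*1+.5),int(u[1]+.5)),1,col,-1)
draw((476.4,356.5,-.15),45,13,76,(0,0,255));draw((472,351,-.21),85,40,2,(0,255,0))
cv2.imwrite('pics/w1.png',cv2.resize(im,(800,500)))
E
```

```text
time: 3.3
tcp_pos: [476.6, 355.7, 189.3]
eef_rot: [0.088, 0.996, -0.0, -0.001]
ft_force: [1.2, -0.5, 0.2]
grip_width: 85.0
gripper_force: 0.0
t 3.3 tcp [476.6 355.7 189.3] h 2.9654 tilt [-0.0012 -0.0007] q [0.64 0.37 0.08 1.27 0.   0.82] w 85.0 F [ 1.2 -0.5  0.2]
slide [  0.7   0.2 151.3] spin -0.0046
309.70691628693146 316.2365438178989 199.81248943338676 [[0.175, 0.931, 0.32, 395.684], [0.985, -0.165, -0.058, 369.666], [-0.001, 0.325, -0.946, 332.416], [0.0, 0.0, 0.0, 1.0]]
```

View pics/w1.png

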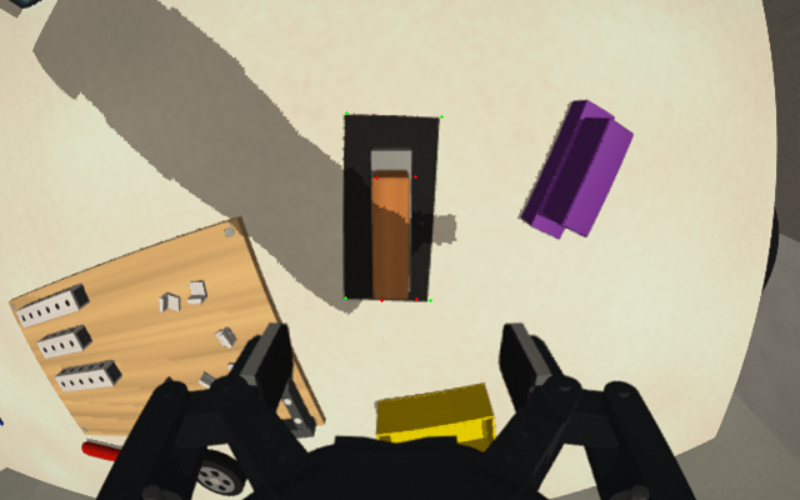

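The mat fit is confirmed. The grip top is at (373–411, 178–300), about 4 mm to the left of my estimate, with heading −0.20. I'll descend to (475.7, 352.8).

```bash
python3 go.py 475.7 352.8 38 2.942; python3 -m crank '{"slide":[[1.5,2.8,10],[1.5,2.8,35],[1.5,2.8,70],[1.5,2.8,105],[1.5,2.8,135],[1.5,2.8,148],[1.5,2.8,151],[1.5,2.8,151]],"spin":[0.024,0.024,0.024,0.024,0.024,0.024,0.024,0.024],"jaw":[85,85,85,85,85,85,85,85]}'; python3 -m crank '{"slide":[[0,0,0],[0,0,0],[0,0,0],[0,0,0],[0,0,0],[0,0,0],[0,0,0],[0,0,0]],"spin":[0,0,0,0,0,0,0,0],"jaw":[60,40,30,20,20,20,20,20]}' 60;python3 go.py 475.7 352.8 38 2.942
```

```text
t 3.35 tcp [476.5 355.  189.7] h 2.9632 tilt [-0.001  -0.0007] q [0.64 0.37 0.07 1.27 0.   0.82] w 85.3 F [-0.2 -0.8  0.3]
slide [  0.4  -2.3 151.7] spin 0.0212
time: 4.15
tcp_pos: [476.1, 358.0, 39.9]
eef_rot: [0.101, 0.995, 0.0, 0.0]
ft_force: [0.1, -0.2, 0.9]
grip_width: 85.0
gripper_force: 0.0
time: 4.95
tcp_pos: [476.1, 358.2, 40.0]
eef_rot: [0.101, 0.995, 0.0, 0.0]
ft_force: [-0.0, 0.2, 5.8]
grip_width: 25.3
gripper_force: 60.2
t 4.95 tcp [476.1 358.2  40. ] h 2.9398 tilt [0.0009 0.0007] q [ 0.64  0.48 -0.17  0.93  0.    0.85] w 25.3 F [-0.   0.2  5.8]
slide [-0.6 -5.4  2. ] spin -0.0022
```

```bash
python3 go.py 661 142.4 125 1.6447; python3 -m crank '{"slide":[[0,0,-15],[0,0,-40],[0,0,-70],[0,10,-85],[-10,30,-85],[-30,55,-85],[-50,80,-85],[-70,105,-85]],"spin":[0,0,0,0.1,0.23,0.36,0.49,0.62],"jaw":[20,20,20,20,20,20,20,20]}' ;python3 go.py 661 142.4 125 1.6447
```

```text
t 4.95 tcp [476.1 358.2  40. ] h 2.9398 tilt [0.0009 0.0007] q [ 0.64  0.48 -0.17  0.93  0.    0.85] w 25.3 F [-0.   0.2  5.8]
slide [-224.4 -174.3  -85. ] spin 1.2951
time: 5.75
tcp_pos: [566.0, 447.4, 124.0]
eef_rot: [0.402, 0.916, -0.0, -0.0]
ft_force: [0.2, 0.7, -2.7]
grip_width: 25.2
gripper_force: 59.3
t 5.75 tcp [566.  447.4 124. ] h 2.3146 tilt [-0.0006 -0.0003] q [0.67 0.63 0.33 1.28 0.   1.5 ] w 25.2 F [ 0.2  0.7 -2.7]
slide [-288.8 -136.6   -1. ] spin 0.6699
```

```bash
python3 -m crank '{"slide":[[-25,-10,0],[-65,-30,0],[-110,-52,0],[-155,-73,0],[-200,-95,0],[-240,-114,0],[-270,-128,0],[-286,-136,0]],"spin":[0.08,0.2,0.32,0.44,0.56,0.64,0.67,0.67],"jaw":[20,20,20,20,20,20,20,20]}' ;python3 go.py 661 142.4 70 1.6447 661 142.4 51 1.6447
```

```text
time: 6.55
tcp_pos: [661.0, 141.6, 123.8]
eef_rot: [0.68, 0.733, -0.0, -0.0]
ft_force: [0.4, 1.1, -2.7]
grip_width: 25.2
gripper_force: 60.4
t 6.55 tcp [661.  141.6 123.8] h 1.6465 tilt [-0.0008 -0.0005] q [ 0.21  0.54  0.19  1.21 -0.    1.71] w 25.2 F [ 0.4  1.1 -2.7]
slide [ 0.8  0.1 53.8] spin 0.0018
slide [ 0.8  0.1 72.8] spin 0.0018
```

```bash
python3 -m crank '{"slide":[[0.5,0,10],[0.5,0,20],[0.5,0,30],[0.5,0,37],[0.5,0,40],[0.5,0,40],[0.5,0,40],[0.5,0,40]],"spin":[0,0,0,0,0,0,0,0],"jaw":[20,20,20,20,20,20,20,20]}' ;python3 go.py 661 142.4 52 1.6447
python3 - <<'E'
from bench import arm
import cv2,numpy as np
a=arm.snapshot('scene')['color'][:,:,::-1];b=arm.snapshot('side')['color'][:,:,::-1]
A=cv2.resize(a[170:270,240:360],None,fx=3.3,fy=4,interpolation=cv2.INTER_CUBIC)
B=cv2.resize(b[140:260,280:410],None,fx=3,fy=400/120,interpolation=cv2.INTER_CUBIC)
cv2.imwrite('pics/c1.png',np.hstack([A,B]))
E
```

```text
time: 7.35
tcp_pos: [660.8, 145.4, 84.8]
eef_rot: [0.679, 0.735, 0.0, 0.0]
ft_force: [-0.2, 0.4, -3.0]
grip_width: 25.2
gripper_force: 60.5
t 7.35 tcp [660.8 145.4  84.8] h 1.65 tilt [0.0008 0.0003] q [0.22 0.57 0.12 1.13 0.   1.71] w 25.2 F [-0.2  0.4 -3. ]
slide [-3.  -0.  32.8] spin 0.0053
```

View pics/c1.png

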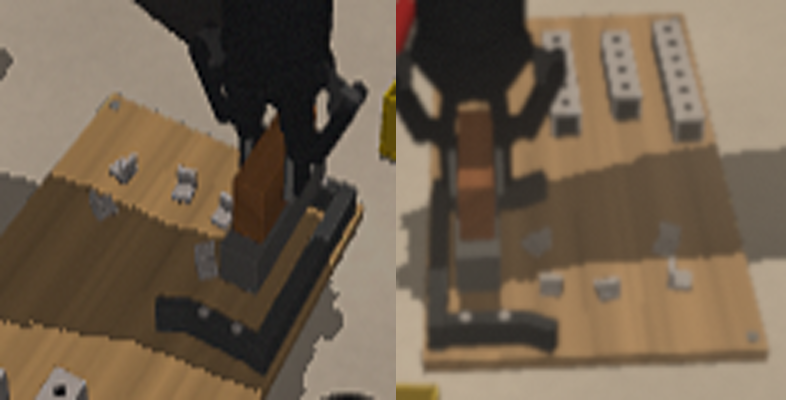

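The block is above the bay, foot end at (477,290) in the right half of the picture, and the chips are on its near side.

Run:
```python
from h import *
b=[585.3,1.4,.0739];c,s=np.cos(b[2]),np.sin(b[2])
for n,p in(('side',(280+(477-396)/3,140+292/3.333)),('side',(280+(456-396)/3,140+290/3.333)),('side',(280+(500-396)/3,140+290/3.333)),('scene',(240+219/3.3,170+277/4)),('scene',(240+254/3.3,170+290/4))):
    d=ray(n,p,46.5)[:2]-b[:2];print(n,np.round([c*d[0]+s*d[1],-s*d[0]+c*d[1]],1))
```

```text
side [ 87.7 200.2]
side [102.7 197.6]
side [ 71.2 199. ]
scene [72.5 80.9]
scene [100.8  84.1]
```

```bash
python3 -m crank '{"slide":[[-2,0,3],[-4.5,0,10],[-4.5,0,18],[-4.5,0,25],[-4.5,0,30],[-4.5,0,32.5],[-4.5,0,32.5],[-4.5,0,32.5]],"spin":[0.005,0.005,0.005,0.005,0.005,0.005,0.005,0.005],"jaw":[20,20,20,20,20,20,20,20]}' ;python3 go.py 435 125.4 51.5 1.6447
```

```text
time: 8.25
tcp_pos: [661.0, 140.8, 52.0]
eef_rot: [0.68, 0.733, 0.0, 0.0]
ft_force: [-0.4, 0.3, -2.4]
grip_width: 25.4
gripper_force: 60.5
t 8.25 tcp [661.  140.8  52. ] h 1.6448 tilt [0.0002 0.0001] q [0.21 0.59 0.08 1.06 0.   1.71] w 25.4 F [-0.4  0.3 -2.4]
slide [   1.4 -226.5    0.5] spin 0.0001
```

```bash
python3 -m crank '{"slide":[[0,-5,0],[0,-15,0],[0,-28,0],[0,-42,0],[0,-56,0],[0,-70,0],[0,-84,0],[0,-98,0]],"spin":[0,0,0,0,0,0,0,0],"jaw":[20,20,20,20,20,20,20,20]}' ;python3 -m crank '{"slide":[[0,-14,0],[0,-28,0],[0,-42,0],[0,-56,0],[0,-70,0],[0,-84,0],[0,-98,0],[0,-110,0]],"spin":[0,0,0,0,0,0,0,0],"jaw":[20,20,20,20,20,20,20,20]}' ;python3 go.py 435 125.4 51.5 1.6447
```

```text
time: 9.05
tcp_pos: [561.8, 133.3, 52.2]
eef_rot: [0.68, 0.733, 0.0, 0.0]
ft_force: [-0.1, -0.4, -2.5]
grip_width: 25.6
gripper_force: 60.4
time: 9.85
tcp_pos: [452.1, 125.2, 52.2]
eef_rot: [0.68, 0.733, 0.0, 0.0]
ft_force: [0.2, 0.2, -1.4]
grip_width: 24.9
gripper_force: 60.4
t 9.85 tcp [452.1 125.2  52.2] h 1.6449 tilt [0.0003 0.0003] q [ 0.27  0.28 -0.46  0.83  0.    1.77] w 24.9 F [ 0.2  0.2 -1.4]
slide [  1.5 -17.    0.7] spin 0.0002
```

Go past the edge and rise, then look.

```bash
python3 -m crank '{"slide":[[0,-12,0],[0,-22,0],[0,-28,0],[0,-28,0],[0,-20,-20],[0,0,-45],[0,30,-60],[-20,60,-70]],"spin":[0,0,0,0,0,0,0,0],"jaw":[20,20,20,20,20,20,20,20]}' ;python3 go.py 613.5 -235 122 1.6447
python3 - <<'E'
from bench import arm
import cv2,numpy as np
a=arm.snapshot('scene')['color'][:,:,::-1];b=arm.snapshot('side')['color'][:,:,::-1]
A=cv2.resize(a[170:320,170:370],None,fx=2,fy=8/3,interpolation=cv2.INTER_CUBIC)
B=cv2.resize(b[140:280,275:475],None,fx=2,fy=400/140,interpolation=cv2.INTER_CUBIC)
cv2.imwrite('pics/c2.png',np.hstack([A,B]))
E
```

```text
time: 10.65
tcp_pos: [516.9, 111.3, 123.4]
eef_rot: [0.68, 0.734, 0.001, 0.0]
ft_force: [1.4, 0.2, -2.1]
grip_width: 25.2
gripper_force: 60.5
t 10.65 tcp [516.9 111.3 123.4] h 1.6471 tilt [0.0025 0.0014] q [ 0.21  0.3  -0.21  1.05  0.    1.71] w 25.2 F [ 1.4  0.2 -2.1]
slide [-352.6   69.9    1.4] spin 0.0024
```

View pics/c2.png

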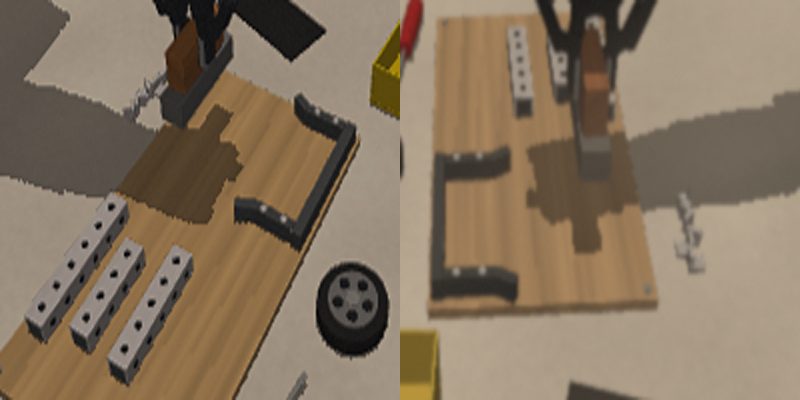

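All five chips are on the table before the near edge, at (683–695, 195–270) in the right half, and the board is clear. Next is beam_b's right end.

```bash
python3 -m crank '{"slide":[[-20,5,0],[-60,14,0],[-105,24,0],[-150,34,0],[-195,44,0],[-240,54,0],[-285,63,0],[-325,69,0]],"spin":[0.002,0.002,0.002,0.002,0.002,0.002,0.002,0.002],"jaw":[20,20,20,20,20,20,20,20]}' ;python3 go.py 613.9 -229.2 122 1.6447 613.9 -229.2 51.8 1.6447
```

```text
time: 11.55
tcp_pos: [608.0, -211.5, 121.2]
eef_rot: [0.681, 0.732, -0.0, -0.0]
ft_force: [0.0, 0.6, -2.2]
grip_width: 25.3
gripper_force: 60.6
t 11.55 tcp [ 608.  -211.5  121.2] h 1.6421 tilt [-0.0003  0.0001] q [-0.33  0.49  0.09  1.17  0.    1.16] w 25.3 F [ 0.   0.6 -2.2]
slide [-18.1   4.6  -0.8] spin -0.0026
slide [-18.1   4.6  69.4] spin -0.0026
```

```bash
python3 -m crank '{"slide":[[-12,3,0],[-18,4.6,5],[-18,4.6,20],[-18,4.6,35],[-18,4.6,50],[-18,4.6,62],[-18,4.6,69],[-18,4.6,69]],"spin":[-0.003,-0.003,-0.003,-0.003,-0.003,-0.003,-0.003,-0.003],"jaw":[20,20,20,20,20,20,20,20]}' ;python3 go.py 596 8 51.8 1.6447
python3 - <<'E'
from bench import arm
import cv2,numpy as np
a=arm.snapshot('scene')['color'][:,:,::-1]
cv2.imwrite('pics/c3.png',cv2.resize(a[220:380,150:350],None,fx=3.5,fy=3.5,interpolation=cv2.INTER_CUBIC))
E
```

```text
time: 12.35
tcp_pos: [612.9, -225.8, 51.7]
eef_rot: [0.68, 0.733, -0.0, -0.001]
ft_force: [0.5, -0.6, -2.3]
grip_width: 25.5
gripper_force: 60.7
t 12.35 tcp [ 612.9 -225.8   51.7] h 1.6465 tilt [-0.0018  0.0009] q [-0.35  0.56  0.01  1.03  0.    1.14] w 25.5 F [ 0.5 -0.6 -2.3]
slide [ 2.344e+02  9.000e-01 -1.000e-01] spin 0.0018
```

View pics/c3.png

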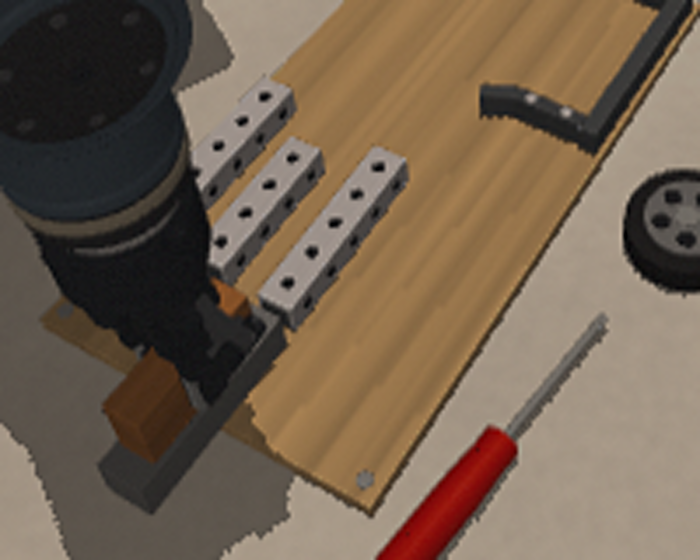

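The block end lines up with beam_b's right end, near (270,310). Pushing along the board's y.

```bash
python3 -m crank '{"slide":[[4,0,0],[10,0,0],[17,0,0],[26,0,0],[36,0,0],[47,0,0],[58,0,0],[69,0,0]],"spin":[0.002,0.002,0.002,0.002,0.002,0.002,0.002,0.002],"jaw":[20,20,20,20,20,20,20,20]}'; python3 -m crank '{"slide":[[11,0,0],[22,0,0],[33,0,0],[44,0,0],[55,0,0],[66,0,0],[77,0,0],[88,0,0]],"spin":[0,0,0,0,0,0,0,0],"jaw":[20,20,20,20,20,20,20,20]}'  ;python3 go.py 596.2 10 51.8 1.6447
```

```text
time: 13.2
tcp_pos: [608.2, -156.8, 52.9]
eef_rot: [0.681, 0.733, 0.0, -0.0]
ft_force: [0.9, -0.7, -2.4]
grip_width: 25.2
gripper_force: 60.7
time: 14.0
tcp_pos: [601.8, -69.3, 52.8]
eef_rot: [0.681, 0.732, 0.0, -0.0]
ft_force: [0.5, -0.4, -2.0]
grip_width: 25.2
gripper_force: 60.7
t 14.0 tcp [601.8 -69.3  52.8] h 1.6438 tilt [-0.      0.0001] q [-0.11  0.48 -0.12  0.97  0.    1.38] w 25.2 F [ 0.5 -0.4 -2. ]
slide [79.5  0.2  1. ] spin -0.0009
```

```bash
python3 -m crank '{"slide":[[11,0,0],[22,0,0],[33,0,0],[44,0,0],[55,0,0],[65,0,0],[73,0,0],[77,0,0]],"spin":[0,0,0,0,0,0,0,0],"jaw":[20,20,20,20,20,20,20,20]}'  ;python3 go.py 596.2 10 51.8 1.6447
python3 - <<'E'
from bench import arm
import cv2,numpy as np
a=arm.snapshot('scene')['color'][:,:,::-1];b=arm.snapshot('side')['color'][:,:,::-1]
A=cv2.resize(a[180:280,230:360],None,fx=3,fy=4,interpolation=cv2.INTER_CUBIC)
B=cv2.resize(b[140:260,285:415],None,fx=3,fy=400/120,interpolation=cv2.INTER_CUBIC)
cv2.imwrite('pics/c4.png',np.hstack([A,B]))
E
```

```text
time: 14.8
tcp_pos: [596.2, 7.4, 52.8]
eef_rot: [0.681, 0.733, 0.0, -0.0]
ft_force: [0.2, -0.7, -1.4]
grip_width: 25.5
gripper_force: 60.7
t 14.8 tcp [596.2   7.4  52.8] h 1.6444 tilt [-0.      0.0002] q [ 0.01  0.47 -0.15  0.96  0.    1.51] w 25.5 F [ 0.2 -0.7 -1.4]
slide [2.5 0.2 1. ] spin -0.0003
```

View pics/c4.png

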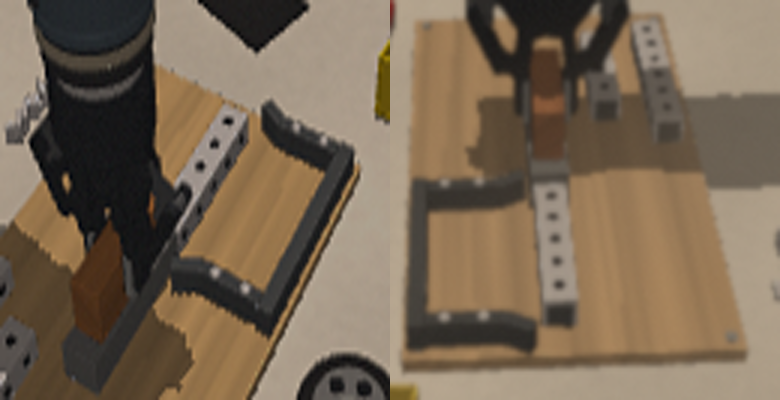

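The beam lies in front of the mouth; its end holes are at (552,196) and (558,285) in the right half. Converting these.

Run:
```python
from h import *
b=[585.3,1.4,.0739];c,s=np.cos(b[2]),np.sin(b[2])
for n,p in(('side',(285+162/3-.3,140+196/3.333-.3)),('side',(285+168/3-.3,140+285/3.333-.3)),('scene',(230+228/3-.3,180+120/4-.3))):
    d=ray(n,p,36)[:2]-b[:2];print(n,np.round([c*d[0]+s*d[1],-s*d[0]+c*d[1]],1))
for p in [(11.5,-20,0),(-40,-20,0),(-33,134,0),(70,134,0)]: print(p,np.round(pose(b,p),1))
```

```text
side [11.8 83.9]
side [ 13.9 183.1]
scene [ 12.9 183.1]
(11.5, -20, 0) [598.2 -17.7   0. ]
(-40, -20, 0) [546.9 -21.5   0. ]
(-33, 134, 0) [542.5 132.6   0. ]
(70, 134, 0) [645.2 140.2   0. ]
```

```bash
python3 -m crank '{"slide":[[1.5,0,0],[1.5,0,0],[-10,0,0],[-22,0,-10],[-22,-10,-35],[-10,-25,-45],[20,-40,-50],[55,-45,-50]],"spin":[0,0,0,0,0,0,0,0],"jaw":[20,20,20,20,20,20,20,20]}'  ;python3 go.py 542.6 131.6 102 1.6447 542.6 131.6 52 1.6447
```

```text
time: 15.7
tcp_pos: [547.0, 56.7, 104.6]
eef_rot: [0.682, 0.731, 0.0, 0.001]
ft_force: [0.3, 0.4, -1.8]
grip_width: 25.5
gripper_force: 60.7
t 15.7 tcp [547.   56.7 104.6] h 1.6404 tilt [ 0.0016 -0.0001] q [ 0.1   0.35 -0.19  1.03 -0.    1.6 ] w 25.5 F [ 0.3  0.4 -1.8]
slide [75.1  0.8  2.6] spin -0.0043
slide [75.1  0.8 52.6] spin -0.0043
```

```bash
python3 -m crank '{"slide":[[25,0,0],[55,0,0],[72,0,0],[73,0,10],[73,0,25],[73,0,40],[73,0,50],[73,0,50.5]],"spin":[0,0,0,0,0,0,0,0],"jaw":[20,20,20,20,20,20,20,20]}'  ;python3 go.py 645.2 139.2 52 1.6447
```

```text
time: 16.5
tcp_pos: [541.4, 129.6, 51.1]
eef_rot: [0.681, 0.732, -0.001, -0.001]
ft_force: [0.7, 0.7, -2.0]
grip_width: 25.5
gripper_force: 60.5
t 16.5 tcp [541.4 129.6  51.1] h 1.6427 tilt [-0.0023 -0.0007] q [ 0.24  0.41 -0.25  0.91 -0.    1.73] w 25.5 F [ 0.7  0.7 -2. ]
slide [  2.1 104.2  -0.9] spin -0.002
```

```bash
python3 -m crank '{"slide":[[1,4,0],[2,12,-0.5],[2,22,-0.5],[2,34,-0.5],[2,46,-0.5],[2,58,-0.5],[2,70,-0.5],[2,82,-0.5]],"spin":[0,0,0,0,0,0,0,0],"jaw":[20,20,20,20,20,20,20,20]}'  ; python3 -m crank '{"slide":[[0,7,0],[0,12,0],[0,16,0],[0,19,0],[0,21,0],[0,22.5,0],[0,23,0],[0,23,0]],"spin":[0,0,0,0,0,0,0,0],"jaw":[20,20,20,20,20,20,20,20]}';python3 go.py 645.2 139.2 52 1.6447
```

```text
time: 17.3
tcp_pos: [625.2, 139.1, 53.2]
eef_rot: [0.681, 0.732, 0.0, 0.0]
ft_force: [-0.9, -0.3, -1.8]
grip_width: 25.1
gripper_force: 60.7
time: 18.1
tcp_pos: [643.6, 140.2, 52.1]
eef_rot: [0.681, 0.733, -0.002, -0.002]
ft_force: [-8.8, -1.3, 0.5]
grip_width: 25.3
gripper_force: 61.1
t 18.1 tcp [643.6 140.2  52.1] h 1.6446 tilt [-0.0056 -0.0007] q [0.21 0.57 0.03 1.04 0.   1.71] w 25.3 F [-8.8 -1.3  0.5]
slide [-1.1  1.5  0.1] spin -0.0001
```

```bash
python3 -m crank '{"slide":[[0,1,0],[0,2,0],[0,3,0],[0,3.5,0],[0,3.5,0],[0,3.5,0],[0,3.5,0],[0,3.5,0]],"spin":[0,0,0,0,0,0,0,0],"jaw":[20,20,20,20,20,20,20,20]}';python3 go.py 645.2 139.2 52 1.6447
python3 -m crank '{"slide":[[0,0,0],[0,-5,0],[0,-14,0],[0,-25,0],[0,-35,-5],[0,-40,-25],[0,-40,-50],[0,-40,-80]],"spin":[0,0,0,0,0,0,0,0],"jaw":[20,20,20,20,20,20,20,20]}';python3 go.py 476 353 130 2.94
python3 - <<'E'
from bench import arm
import cv2,numpy as np
a=arm.snapshot('scene')['color'][:,:,::-1];b=arm.snapshot('side')['color'][:,:,::-1]
A=cv2.resize(a[180:280,230:360],None,fx=3,fy=4,interpolation=cv2.INTER_CUBIC)
B=cv2.resize(b[140:260,285:415],None,fx=3,fy=400/120,interpolation=cv2.INTER_CUBIC)
cv2.imwrite('pics/c5.png',np.hstack([A,B]))
E
```

```text
time: 18.9
tcp_pos: [643.9, 140.3, 51.5]
eef_rot: [0.68, 0.733, -0.004, -0.004]
ft_force: [-19.3, -1.5, 4.1]
grip_width: 25.2
gripper_force: 61.7
t 18.9 tcp [643.9 140.3  51.5] h 1.6452 tilt [-0.0115 -0.0013] q [0.21 0.57 0.04 1.05 0.   1.71] w 25.2 F [-19.3  -1.5   4.1]
slide [-1.2  1.3 -0.5] spin 0.0005
time: 19.7
tcp_pos: [609.4, 137.8, 133.7]
eef_rot: [0.681, 0.732, -0.0, -0.0]
ft_force: [0.8, 0.8, -2.7]
grip_width: 25.5
gripper_force: 61.0
t 19.7 tcp [609.4 137.8 133.7] h 1.6438 tilt [-0.0005 -0.0001] q [0.22 0.45 0.05 1.17 0.   1.72] w 25.5 F [ 0.8  0.8 -2.7]
slide [ 224.3 -117.4    3.7] spin -1.2962
```

View pics/c5.png

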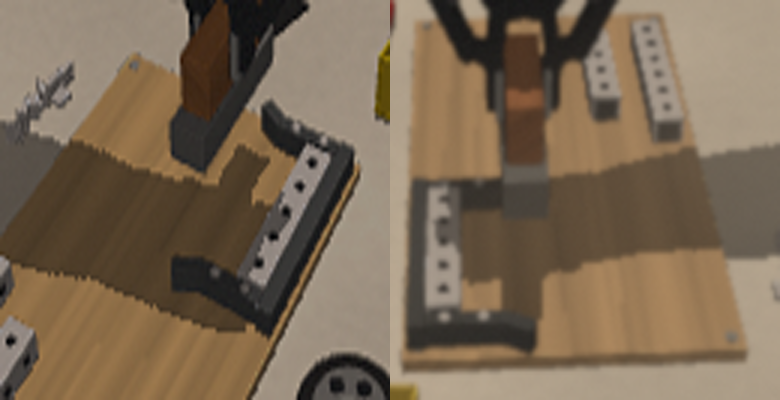

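The beam is flush on the stop and parallel, holes from (312,162) to (252,285). Now returning the block.

```bash
python3 -m crank '{"slide":[[12,-6,0],[35,-18,0],[62,-32,0],[90,-47,0],[118,-62,0],[146,-76,0],[174,-91,0],[198,-105,0]],"spin":[-0.1,-0.24,-0.38,-0.52,-0.66,-0.8,-0.94,-1.08],"jaw":[20,20,20,20,20,20,20,20]}';python3 go.py 474 350.5 110 2.932 474 350.5 60 2.932
```

```text
time: 20.6
tcp_pos: [490.0, 328.8, 132.6]
eef_rot: [0.204, 0.979, 0.0, 0.0]
ft_force: [1.3, 0.3, -3.2]
grip_width: 25.2
gripper_force: 61.1
t 20.6 tcp [490.  328.8 132.6] h 2.7299 tilt [0.0002 0.0003] q [ 0.59  0.4  -0.04  1.13  0.    1.  ] w 25.2 F [ 1.3  0.3 -3.2]
slide [23.3 13.5 22.6] spin -0.2021
slide [23.3 13.5 72.6] spin -0.2021
```

```bash
python3 -m crank '{"slide":[[12,7,0],[23,13.5,0],[23,13.5,10],[23,13.5,30],[23,13.5,50],[23,13.5,65],[23,13.5,73],[23,13.5,73]],"spin":[-0.1,-0.2,-0.2,-0.2,-0.2,-0.2,-0.2,-0.2],"jaw":[20,20,20,20,20,20,20,20]}';python3 go.py 474 350.5 40 2.932
```

```text
time: 21.4
tcp_pos: [475.0, 348.3, 58.4]
eef_rot: [0.11, 0.994, -0.001, -0.001]
ft_force: [-0.1, -0.0, -1.6]
grip_width: 25.4
gripper_force: 61.0
t 21.4 tcp [475.  348.3  58.4] h 2.9218 tilt [-0.0019 -0.0015] q [ 0.63  0.45 -0.15  0.97 -0.    0.85] w 25.4 F [-0.1 -0.  -1.6]
slide [ 1.4  1.9 18.4] spin -0.0102
```

```bash
python3 -m crank '{"slide":[[0,0,5],[0,0,10],[0,0,14],[0,0,17],[0,0,19],[0,0,20],[0,0,20],[0,0,20]],"spin":[0,0,0,0,0,0,0,0],"jaw":[20,20,20,20,20,20,20,20]}';python3 go.py 474 350.5 40 2.932
```

```text
time: 22.2
tcp_pos: [475.6, 349.5, 40.1]
eef_rot: [0.109, 0.994, 0.0, 0.0]
ft_force: [-0.3, -0.6, -0.4]
grip_width: 25.0
gripper_force: 61.1
t 22.2 tcp [475.6 349.5  40.1] h 2.9238 tilt [0.0002 0.0003] q [ 0.63  0.47 -0.18  0.92  0.    0.85] w 25.0 F [-0.3 -0.6 -0.4]
slide [1.8 0.6 0.1] spin -0.0082
```

```bash
python3 -m crank '{"slide":[[0,0,0.5],[0,0,1],[0,0,1],[0,0,1],[0,0,1],[0,0,1],[0,0,1],[0,0,1]],"spin":[0,0,0,0,0,0,0,0],"jaw":[20,20,20,30,40,60,85,85]}';  python3 -m crank '{"slide":[[0,0,0],[0,0,0],[0,0,-10],[0,0,-40],[0,0,-80],[0,0,-120],[0,0,-150],[0,0,-150]],"spin":[0,0,0,0,0,0,0,0],"jaw":[85,85,85,85,85,85,85,85]}'; python3 go.py
python3 - <<'E'
from bench import arm
import cv2,numpy as np
a=arm.snapshot('wrist')['color'][:,:,::-1];b=arm.snapshot('side')['color'][:,:,::-1]
B=cv2.resize(b[140:320,285:465],(400,400),interpolation=cv2.INTER_CUBIC)
cv2.imwrite('pics/c6.png',np.hstack([a[:,120:520],B]))
E
```

```text
time: 23.0
tcp_pos: [475.5, 349.4, 38.7]
eef_rot: [0.109, 0.994, 0.0, -0.0]
ft_force: [0.7, 0.2, 0.1]
grip_width: 80.7
gripper_force: 0.0
time: 23.8
tcp_pos: [477.3, 350.7, 194.3]
eef_rot: [0.109, 0.994, 0.003, 0.003]
ft_force: [0.7, 0.6, -0.3]
grip_width: 85.0
gripper_force: 0.0
t 23.8 tcp [477.3 350.7 194.3] h 2.9238 tilt [0.0065 0.0049] q [0.63 0.36 0.07 1.27 0.   0.85] w 85.0 F [ 0.7  0.6 -0.3]
```

View pics/c6.png

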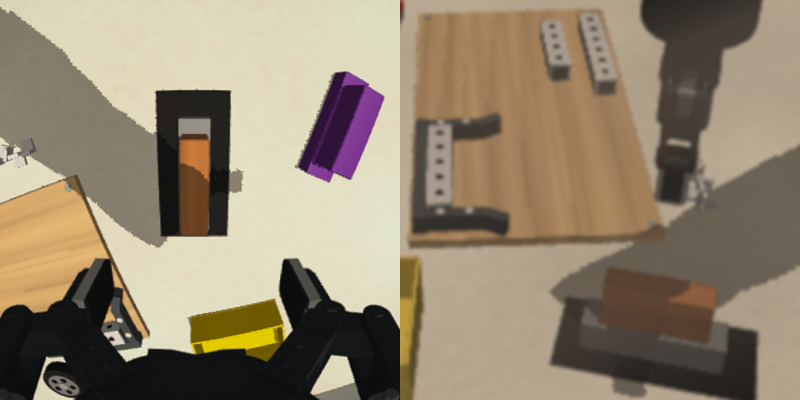

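The block stands centred and aligned on the mat, at (194,180). The beam is home at (440,165), the chips are off the board, and the gripper is clear. Handing in.

```bash
python3 -c "
from bench import arm
print(arm.sign_off())"
```

```text
the job is handed in; nothing more can be done
None
```

I've handed the job in at about 24 s of robot time. The last pictures show all five off-cuts off the board, the 130 mm beam flush on the bay's stop, and the scraper block upright along its mat; the hand-in gave no verdict back.

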